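Peel the empty top tray off the loaded one and show it

TASK

Holding the yellow pull tab, draw the nested pair of trays gently forward along the guide until they are completely out from under the grey bridge. Then peel off the grey top tray by raising its tab corner first, while the opposite corner still sits in the blue tray, without lifting or tipping the blue tray, which stays lying flat in the guide, out from under the bridge. Finish while still holding the grey tray by its tab, still, roughly level, right way up, at least 12 cm above the bench and centred over the white pad, without disturbing the glue bottle or the sanding block.

Things in the scene. Friction and masses are not known exactly. Their poses are not given: they have to be found in the camera images.
- tray_guide: Fixed aluminium feed guide, 250 (x) x 160 mm. Origin at its centre, 5 mm above the bench; +x runs along the channel to the rear (under the bridge, away from the robot), z up. Its floor is 9 mm above the bench; side rails' tops 23 mm above the bench, 132 mm apart, so the 120 mm wide trays have 6 mm play each side.
- bridge (a point): Middle of the lower front edge of the grey bridge over the guide's rear: it spans guide x +65 to +115 mm, underside 59 mm and top 69 mm above the bench (screw heads to 72 mm). The trays are fully clear of it once the blue tray's centre is at guide x below +8 mm. Axes as the guide's.
- front_stops (a point): Midway between the guide's two black rubber front stops, at their rear faces (guide x -115 mm) and tops (21 mm above the bench). The blue tray meets them with its centre at guide x about -60 mm. Axes as the guide's.
- base_tray_center (a point): Centre (half-way up) of the loose blue open tray with brass bushes, 110 (x) x 120 (y) x 34 mm high, about 0.45 kg. Standing in the guide this point is 26 mm above the bench. It starts at guide x +26 to +40 mm, axes parallel to the guide's.
- clip (a point): Steel spring clip inside the blue tray, hidden under the grey one, between centre and far left corner. It holds a tongue of the grey tray with about 6 N of friction (the blue tray weighs 4.4 N): raised level, the grey tray tips the blue one up before it lets go; raised by the tab corner it turns about the opposite corner and is let go within about 10 degrees.
- top_tray_center (a point): Centre of the loose grey empty tray, 112 (x) x 122 (y) mm, 0.08 kg, at the underside of its 4 mm flange that lies on the blue rim (nested: 17 mm above the blue tray's centre point, 43 mm above the bench). Its pan hangs 10 mm below this with 2 mm play all round, its tongue 26 mm below. Axes parallel to the blue tray's; z up out of the open side.
- tab (a point): Centre of the upright yellow tab on the grey tray's near right (-x, -y) corner, at (-42, -47, +21) mm from its centre. A plate 10 mm thick, 34 mm high above the flange's top (17 mm below this point), 30 mm long along the diagonal between the tray's +x and +y. Close the fingers across its thickness, along the diagonal between -x and +y; tips at most 15 mm below this point.
- far_corner (a point): The corner of the grey tray opposite the tab (far left: +53, +58 mm from its centre point), at the flange's underside. Axes as the tray's.
- show_pad: Fixed square pad, 130 mm, 3 mm thick, white with a black edge, to the right on the bench. Origin at its centre on the bench.
- glue_bottle: Loose glue bottle, white and yellow with an orange nozzle, 47 mm wide, 146 mm high, standing on the bench; origin under its centre. A bystander: leave it alone.
- sanding_block: Loose sanding block, wood-coloured top on a dark red base, 58 x 91 mm, 34 mm high, lying on the bench at the right; origin under its centre. A bystander: leave it alone.

How it is judged:
On the way, in this order (a step that is already met when the one before it is completed fails the run):
1. the nested trays have been drawn out from under the bridge, still seated in one another (x of base_tray_center in the frame of tray_guide below 0.009 m and z of tab in the frame of base_tray_center below 0.044 m and z of far_corner in the frame of base_tray_center below 0.023 m), for 0.1 s.
2. the tab corner is raised at least 20 mm from its nested height while the opposite corner still sits in the blue tray (raised less than 8 mm) (z of tab in the frame of tray_guide above 0.079 m and z of far_corner in the frame of tray_guide below 0.046 m and horizontal distance between far_corner and base_tray_center below 0.095 m), for 0.05 s.
At the end, for the whole second after the job is handed in: Grey tray held by its tab, still, tilt under 0.45 rad, centre over 110 mm and far corner over 80 mm above the bench, centre within 50 mm of the pad's centre from above; blue tray flat in the guide (within 6 mm of seated height, tilt under 0.06 rad), centre at guide x -75 to +12 mm (contact force between the fingers and top_tray above 1 N and distance between the grasp point and tab below 0.04 m and height (world z) of top_tray_center above 0.11 m and height (world z) of far_corner above 0.08 m and horizontal distance between top_tray_center and show_pad below 0.05 m and angle between top_tray_center's own z axis and vertical below 0.45 rad and linear speed of top_tray below 0.03 m/s and x of base_tray_center in the frame of tray_guide between -0.075 and 0.012 m and z of base_tray_center in the frame of tray_guide below 0.027 m and angle between base_tray_center's own z axis and vertical below 0.06 rad); the arm keeps its last pose, push and grip.
It fails at once if the blue tray is lifted or tipped up (centre raised more than 12 mm or tilted more than 0.15 rad) (z of base_tray_center in the frame of tray_guide above 0.033 m or angle between base_tray_center's own z axis and vertical above 0.15 rad).
It fails at once if the glue bottle or the sanding block is moved more than 30 mm (distance of any of glue_bottle, sanding_block from where it was at the start of the episode above 0.03 m).
It also fails if it takes over 54 s, if anything falls off the work surface, if the arm or the gripper's body presses on something with over 40 N, if the wrist force passes 120 N, or if a joint passes its speed limit or range.

ROBOT

A 6-joint arm with a two-finger parallel gripper is mounted at the origin on a cart in front of the work surface, level with it; the furniture and walls round the work are solid. World frame = base frame: x ahead of the robot, y to its left, z up, the work surface at z = 0. Lengths are in m, angles in rad, forces in N, time in s.
With the tool pointing down it reaches from about 0.375 to 0.9 m from the base axis. Payload 3.1 kg.
Tool frame: the origin (TCP) lies midway between the tips of the shut fingers; the grasp point (between the pads) lies 19 mm behind it; z points along the fingers, y is the direction in which the jaws open and shut (so a half turn about z gives the same grasp; the last joint's range is limited). The gripper opens to 87 mm and grips with 3 to 60 N. Pads are 19 mm wide; open, the fingers measure 117 mm over their backs; the gripper's body (75 mm by 190 mm) begins 51 mm behind the grasp point.
Start: joints at [-0.178, 0.527, 1.433, -0, 1.181, -0.178], TCP at [0.625, 0, 0.223] pointing down, gripper open.
Joint ranges: [-3.08, 3.08], [-0.75, 2.2], [0.22, 2.44], [-1.43, 4.57], [0, 2.65], [-2.85, 2.85]. Speed limits (rad/s): [2.79, 2.79, 3.14, 3.14, 3.14, 3.14].

INTERFACE

Orientations are given as a unit quaternion [x, y, z, w].
In Python, from rig import robot gives the robot as it stands.
- The arm moves only by the tool move_arm, never from a script. Its argument "rows" is one flat list of numbers, 7 for each row, row after row: the shift along the world's x, y, z in mm, then the turn, a rotation vector about the world's x, y, z in rad, then the closure, from 0 (fully open) to 1 (shut). A call has 1 to 12 rows; each row shifts and turns the commanded pose from where the row before left it; what a row does not reach is not made up. A row lasts 1/10 s, in which the tool goes at most 50 mm and 8.59 degrees, less where a joint would pass 70% of its speed; a pose out of reach is approached as far as the arm can. A call with a gripper value outside its range is refused whole. The fingers move at their own pace and stop on an object; "grip_force" is the grip in N (left out, the last holds). Time passes only in rows, so rows that do not move let the fingers close. It gives the time, the measured TCP pose, the force and the opening at its end, in the units of the state.
- robot.get_obs(): the state, without advancing time (a new reading comes with each control period).
- robot.camera(name): name is "scene" or "side" or "wrist"; returns a dict with "color" (420x560x3 uint8, red, green, blue), "z_map" (420x560 float32, m along the optical axis (not along the pixel's ray), 0 where there is no reading), "camera_matrix" (3x3 intrinsics, pixels), "R" (3x3) and "t" (3): a world point X has camera coordinates R X + t; the wrist camera has in their place "tool_from_camera" (4x4, takes a point from camera to tool coordinates, whose origin is the TCP and whose axes are the flange's). Camera axes: x right, y down, z forward; pixel columns grow to the right and rows downward; lengths in m; the calibration is good to about 2 mm. A picture is of the moment at which its call begins: read the wrist's pose just before it.
- robot.hand_in(): hands the job in, once; it reports no verdict.
Trained networks look in the newest picture that a camera, given by its name, has taken for a name from the list of things; names that differ only in an ending like _2 or _b are one class to them, and where a whole thing is asked for, a point or a joint stands for the part that bears it (a point fixed in the world has none). Each returns a list of dicts, best first, with "conf" (0 to 1); they miss things now and then, are a little off and sometimes report something else, mostly with a low value. They report only what shows in the picture. A call takes as long as a camera call.
- robot.search_frame(camera, thing): "at" ([column, row] in pixels, amid what is visible of it).
- robot.spot_point(camera, thing): "at" ([column, row] in pixels: a listed point, or the origin of a listed thing).
The state is a dict: "time": time; "q": joint angles; "joint_velocities": joint speeds; "joint_torque": joint torques, N m; "position": TCP position; "tool_rot": TCP orientation; "ft_force": force on the tool from outside, world axes, zero at the start; "moment": the same for the moment, N m; "grip_width": finger opening in m.
Only numpy, scipy, OpenCV 4.12 (cv2) and the standard library are available. Lean on these libraries where they do the work, as an engineer would, in place of code of your own. Each camera call takes 0.05 s, during which the arm holds its last target.

## Working session

There is one attempt and no reset: what is moved stays moved. The work goes in short steps, Python scripts to look and compute and a tool call to move; the robot and the scene stay as the last step left them, time stands still between calls to the robot, and variables do not carry over. Pictures are saved under pics/ and viewed, and the job is handed in when it is done.

Besides the shell and the picture viewer there is one more tool, called after ">>>" by a JSON object that holds its "method" and its "body". move_arm: Moves the arm, as the interface text tells. Its arguments: {"type":"object","properties":{"rows":{"type":"array","items":{"type":"number"}},"grip_force":{"type":"number"}},"required":["rows"]}

```bash
ls; mkdir -p pics; cat > h.py <<'E'
import numpy as np,cv2
from rig import robot
def snap(n,f):
    o=robot.get_obs(); c=robot.camera(n)
    cv2.imwrite('pics/'+f,c['color'][:,:,::-1]); c['obs']=o
    if n=='wrist':
        from scipy.spatial.transform import Rotation as Ro
        T=np.eye(4);T[:3,:3]=Ro.from_quat(o['tool_rot']).as_matrix();T[:3,3]=o['position']
        W=T@c['tool_from_camera']; c['R']=W[:3,:3].T; c['t']=-c['R']@W[:3,3]
    return c
def ray(c,p):
    K=c['camera_matrix'];d=np.linalg.inv(K)@[p[0],p[1],1.]
    return -c['R'].T@c['t'], c['R'].T@d
def atz(c,p,z):
    o,d=ray(c,p); return o+d*(z-o[2])/d[2]
def dep(c,p):
    o,d=ray(c,p); z=c['z_map'][int(round(p[1])),int(round(p[0]))]; return o+d*z
E
python3 - <<'E'
from h import *
np.set_printoptions(precision=4,suppress=True)
H={'tray_guide':.005,'bridge':.059,'front_stops':.021,'base_tray_center':.026,'top_tray_center':.043,'tab':.064,'far_corner':.043,'show_pad':0,'glue_bottle':0,'sanding_block':0}
for n in ['scene','side','wrist']:
    c=snap(n,n+'0.png'); print(n)
    for k,z in H.items():
        r=robot.spot_point(n,k)[:1]
        for a in r: print(k,round(a['conf'],2),a['at'],atz(c,a['at'],z))
print(robot.get_obs())
E
```

```text
pics
scene
tray_guide 0.93 [218.5, 255.8] [0.603  0.1426 0.005 ]
bridge 0.83 [207.9, 230.7] [0.6621 0.1422 0.059 ]
front_stops 0.6 [231.5, 280.6] [0.4819 0.1635 0.021 ]
base_tray_center 0.58 [211.9, 246.3] [0.6289 0.1491 0.026 ]
top_tray_center 0.65 [210.2, 235.3] [0.657  0.1388 0.043 ]
tab 0.76 [230.5, 238.0] [0.5932 0.1036 0.064 ]
far_corner 0.83 [187.2, 240.3] [0.674  0.2051 0.043 ]
show_pad 0.81 [329.4, 229.0] [ 0.5264 -0.2036  0.    ]
glue_bottle 0.91 [341.7, 194.1] [ 0.646  -0.3422  0.    ]
sanding_block 0.59 [368.2, 196.5] [ 0.5877 -0.4085  0.    ]
side
tray_guide 0.61 [347.0, 256.6] [0.6043 0.141  0.005 ]
bridge 0.76 [339.1, 266.4] [0.666  0.1373 0.059 ]
front_stops 0.97 [370.7, 226.1] [0.4921 0.1633 0.021 ]
top_tray_center 0.63 [344.9, 259.5] [0.6333 0.1417 0.043 ]
tab 0.93 [336.7, 237.4] [0.5945 0.0976 0.064 ]
far_corner 0.72 [352.0, 287.2] [0.6955 0.1887 0.043 ]
show_pad 0.73 [252.7, 184.1] [ 0.5147 -0.2173  0.    ]
glue_bottle 0.66 [196.8, 196.7] [ 0.6371 -0.344   0.    ]
sanding_block 0.75 [190.1, 172.4] [ 0.5708 -0.4163  0.    ]
wrist
bridge 0.8 [320.4, 47.0] [0.666  0.1327 0.059 ]
front_stops 0.71 [137.9, 24.1] [0.4847 0.1606 0.021 ]
top_tray_center 0.64 [286.5, 41.7] [0.6351 0.1402 0.043 ]
tab 0.85 [238.0, 87.6] [0.5892 0.0969 0.064 ]
far_corner 0.26 [286.6, 42.6] [0.6352 0.1394 0.043 ]
show_pad 0.6 [201.5, 319.1] [ 0.5219 -0.2014  0.    ]
{'time': 1.65, 'q': array([-0.1785,  0.5275,  1.4327, -0.    ,  1.1814, -0.1785]), 'joint_velocities': array([ 0.0017,  0.0011,  0.0012,  0.0008, -0.0012, -0.0004]), 'joint_torque': array([ -0.    , -44.0005, -17.698 ,   0.0635,   0.0504,  -0.    ]), 'position': array([0.625 , 0.    , 0.2226]), 'tool_rot': array([0.7071, 0.7071, 0.    , 0.    ]), 'ft_force': array([-0.1978, -0.0289,  0.5769]), 'moment': array([-0.0421, -0.0025,  0.0077]), 'grip_width': 0.08726888892166478}
```

View pictures.

View pics/wrist0.png

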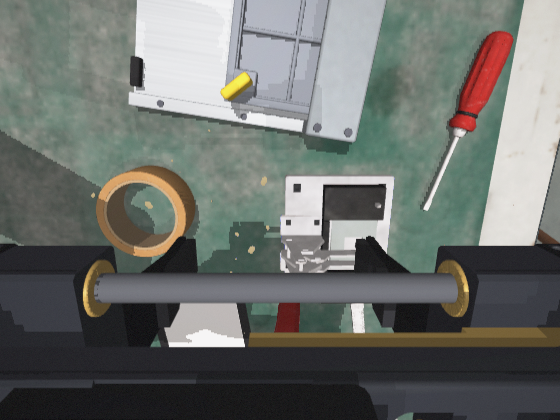

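View pics/side0.png

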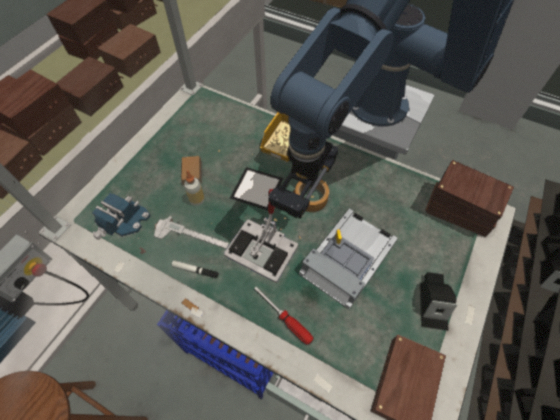

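View pics/scene0.png

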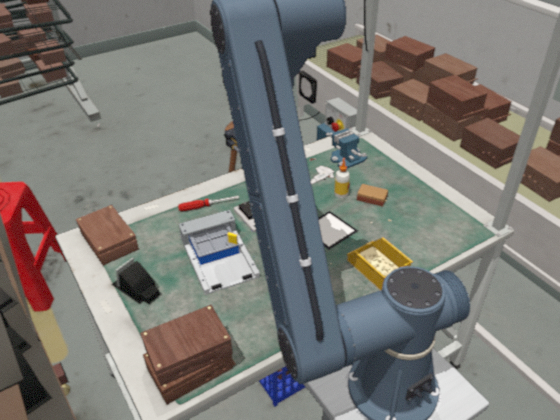

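>>> {"method": "move_arm", "body": {"rows": [-5,14,-2,0,0,-0.134,0.2,-5,14,-2,0,0,-0.134,0.2,-5,14,-2,0,0,-0.134,0.2,-5,14,-2,0,0,-0.134,0.2,-5,14,-2,0,0,-0.134,0.2,-5,14,-2,0,0,-0.134,0.2,-4,14,-2,0,0,-0.128,0.2,0,0,0,0,0,0,0.2,0,0,0,0,0,0,0.2], "grip_force": 30}}

```text
time: 2.55
position: [0.5911, 0.0979, 0.2086]
tool_rot: [0.949, 0.316, 0.0, 0.0]
ft_force: [0.2, 0.1, -0.4]
grip_width: 0.0694
```

```bash
python3 - <<'E'
from h import *
np.set_printoptions(precision=4,suppress=True)
H={'tray_guide':.005,'bridge':.059,'front_stops':.021,'top_tray_center':.043,'tab':.064,'far_corner':.043}
for n in ['wrist','side']:
    c=snap(n,n+'1.png'); print(n)
    for k,z in H.items():
        r=robot.spot_point(n,k)[:1]
        for a in r: print(k,round(a['conf'],2),a['at'],atz(c,a['at'],z))
    if n=='wrist':
        hsv=cv2.cvtColor(c['color'],cv2.COLOR_RGB2HSV)
        m=(hsv[...,0]>22)&(hsv[...,0]<34)&(hsv[...,1]>150)&(hsv[...,2]>90)
        v,u=np.nonzero(m); P=np.array([dep(c,(a,b)) for a,b in zip(u,v)])
        t=(P[:,2]>.072)&(P[:,2]<.09); print(len(P),t.sum(),P[t].mean(0),np.median(P[:,2]))
        q=P[t][:,:2].astype(np.float32); print(cv2.minAreaRect(q))
o=robot.get_obs();print(o['position'],o['tool_rot'],o['grip_width'],o['time'],o['q'])
E
```

```text
wrist
bridge 0.56 [292.5, 107.4] [0.6639 0.1321 0.059 ]
front_stops 0.56 [179.0, 223.2] [0.486  0.1575 0.021 ]
top_tray_center 0.66 [268.6, 121.5] [0.6399 0.1424 0.043 ]
tab 0.82 [271.9, 193.3] [0.5875 0.0991 0.064 ]
far_corner 0.5 [274.1, 194.5] [0.5835 0.0935 0.043 ]
331 292 [0.5896 0.0988 0.0808] 0.08100221835668703
((0.5890195965766907, 0.09817785769701004), (0.027621792629361153, 0.00850512646138668), 36.74249267578125)
side
tray_guide 0.68 [346.0, 254.0] [0.5984 0.1354 0.005 ]
bridge 0.7 [338.4, 266.5] [0.6672 0.1358 0.059 ]
front_stops 0.72 [371.3, 225.1] [0.4882 0.1636 0.021 ]
top_tray_center 0.79 [342.2, 262.4] [0.6444 0.1388 0.043 ]
tab 0.68 [337.3, 237.6] [0.5943 0.0992 0.064 ]
far_corner 0.85 [352.4, 286.3] [0.6928 0.1887 0.043 ]
[0.591  0.098  0.2086] [ 0.9494  0.314   0.     -0.    ] 0.06994014299866409 3.25 [-0.022   0.5084  1.5147  0.0001  1.1185  0.9099]
```

View pics/wrist1.png

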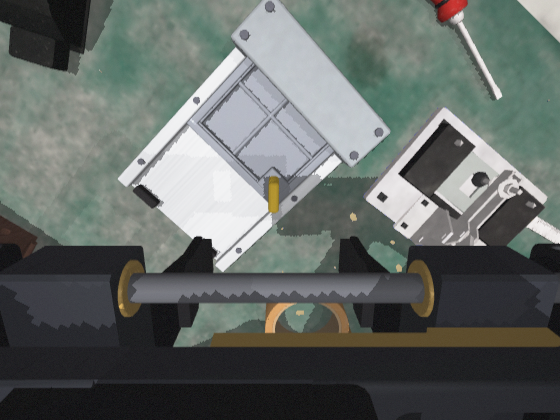

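```bash
python3 - <<'E'
from h import *
np.set_printoptions(precision=3,suppress=True)
for n in ['side','scene']:
    c=snap(n,n+'2.png')
    Z=c['z_map'];v,u=np.nonzero(Z>0);K=c['camera_matrix']
    d=(np.linalg.inv(K)@np.stack([u,v,np.ones_like(u)]))*Z[v,u]
    P=(c['R'].T@(d-c['t'][:,None])).T
    for x0 in np.arange(.40,.86,.05):
        print(n,'%.2f'%x0,[ '%.2f:%.3f'%(y0,P[s,2].max()) if (s:=(abs(P[:,0]-x0)<.025)&(abs(P[:,1]-y0)<.025)).any() else '' for y0 in np.arange(-.45,.3,.05)])
E
```

```text
side 0.40 ['-0.45:0.007', '-0.40:0.008', '-0.35:0.008', '-0.30:0.007', '-0.25:0.045', '-0.20:0.029', '-0.15:0.036', '-0.10:0.009', '-0.05:0.006', '-0.00:0.008', '0.05:0.005', '0.10:0.007', '0.15:0.641', '0.20:0.008', '0.25:0.007']
side 0.45 ['-0.45:0.007', '-0.40:0.007', '-0.35:0.010', '-0.30:0.007', '-0.25:0.007', '-0.20:0.008', '-0.15:0.008', '-0.10:0.047', '-0.05:0.047', '', '0.05:0.636', '0.10:0.648', '0.15:0.648', '0.20:0.007', '0.25:0.008']
side 0.50 ['-0.45:0.007', '-0.40:0.032', '-0.35:0.007', '-0.30:0.008', '-0.25:0.009', '-0.20:0.009', '-0.15:0.008', '-0.10:0.047', '-0.05:0.048', '-0.00:0.047', '0.05:0.609', '0.10:0.629', '0.15:0.609', '0.20:0.025', '0.25:0.027']
side 0.55 ['-0.45:0.038', '-0.40:0.038', '-0.35:0.032', '-0.30:0.008', '-0.25:0.009', '-0.20:0.008', '-0.15:0.007', '-0.10:0.007', '-0.05:0.047', '-0.00:0.047', '0.05:0.590', '0.10:0.549', '0.15:0.591', '0.20:0.324', '0.25:0.030']
side 0.60 ['-0.45:0.034', '-0.40:0.037', '-0.35:0.072', '-0.30:0.008', '-0.25:0.007', '-0.20:0.007', '-0.15:0.007', '-0.10:0.007', '-0.05:0.010', '-0.00:0.324', '0.05:0.568', '0.10:0.554'
[... 2546 characters left out ...]
40:0.009', '-0.35:0.012', '-0.30:0.010', '-0.25:0.011', '', '', '', '', '-0.00:0.034', '0.05:0.078', '0.10:0.076', '0.15:0.076', '0.20:0.077', '0.25:0.011']
scene 0.75 ['-0.45:0.059', '-0.40:0.022', '-0.35:0.018', '-0.30:0.017', '-0.25:0.010', '', '', '', '', '-0.00:0.038', '0.05:0.007', '', '', '0.20:0.070', '0.25:0.013']
scene 0.80 ['-0.45:0.100', '-0.40:0.024', '-0.35:0.014', '-0.30:0.010', '', '', '', '', '-0.05:0.016', '-0.00:0.021', '0.05:0.024', '0.10:0.023', '0.15:0.010', '0.20:0.012', '0.25:0.011']
scene 0.85 ['-0.45:0.101', '-0.40:0.013', '-0.35:0.016', '-0.30:0.009', '', '', '', '', '-0.05:0.008', '-0.00:0.011', '0.05:0.031', '0.10:0.034', '0.15:0.033', '0.20:0.011', '0.25:0.011']
```

>>> {"method": "move_arm", "body": {"rows": [-2,0,-30,0,0,0,0.4,0,0,-30,0,0,0,0.4,0,0,-30,0,0,0,0.4,0,0,-25,0,0,0,0.4,0,0,-20,0,0,0,0.4,0,0,-12,0,0,0,0.4,0,0,-8,0,0,0,0.4,0,0,0,0,0,0,0.4]}}

```text
time: 4.15
position: [0.5887, 0.098, 0.0529]
tool_rot: [0.949, 0.314, -0.001, -0.0]
ft_force: [0.1, 0.4, -0.9]
grip_width: 0.0523
```

```bash
python3 - <<'E'
from h import *
c=snap('wrist','wrist3.png')
print(robot.get_obs()['position'])
E
```

```text
[0.58923919 0.09804598 0.05370204]
```

View pics/wrist3.png

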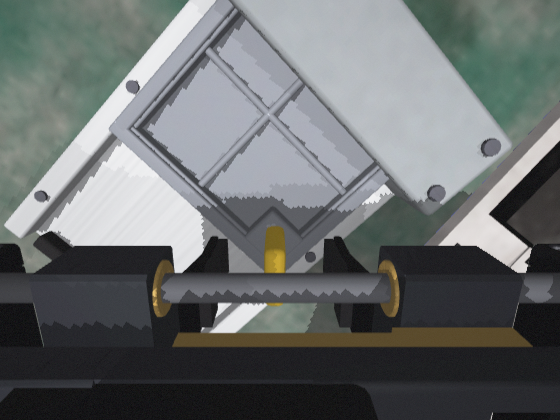

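The tab (column 275) sits midway between the fingers (columns 215 and 335), so I'll close on it.

>>> {"method": "move_arm", "body": {"rows": [0,0,0,0,0,0,0.6,0,0,0,0,0,0,0.75,0,0,0,0,0,0,1,0,0,0,0,0,0,1,0,0,0,0,0,0,1,0,0,0,0,0,0,1,0,0,0,0,0,0,1,0,0,0,0,0,0,1,0,0,0,0,0,0,1], "grip_force": 35}}

```text
time: 5.1
position: [0.589, 0.098, 0.0536]
tool_rot: [0.949, 0.314, 0.0, -0.0]
ft_force: [-0.7, -0.6, 1.0]
grip_width: 0.01
```

>>> {"method": "move_arm", "body": {"rows": [-2,0.3,0,0,0,0,1,-3,0.4,0,0,0,0,1,-4,0.6,0,0,0,0,1,-4,0.6,0,0,0,0,1,-4,0.6,0,0,0,0,1,-4,0.6,0,0,0,0,1,-4,0.6,0,0,0,0,1,-4,0.6,0,0,0,0,1,-4,0.6,0,0,0,0,1,-4,0.6,0,0,0,0,1,-4,0.6,0,0,0,0,1,-4,0.6,0,0,0,0,1]}}

```text
time: 6.3
position: [0.5438, 0.1048, 0.0536]
tool_rot: [0.949, 0.314, 0.0, 0.0]
ft_force: [1.9, -0.9, -0.2]
grip_width: 0.0095
```

>>> {"method": "move_arm", "body": {"rows": [-4,0.6,0,0,0,0,1,-3,0.4,0,0,0,0,1,-2,0.3,0,0,0,0,1,0,0,0,0,0,0,1,0,0,0,0,0,0,1]}}

```text
time: 6.8
position: [0.5344, 0.1061, 0.0536]
tool_rot: [0.949, 0.314, -0.001, -0.0]
ft_force: [1.7, 0.6, 1.3]
grip_width: 0.0098
```

```bash
python3 - <<'E'
from h import *
np.set_printoptions(precision=4,suppress=True)
H={'base_tray_center':.026,'bridge':.059,'front_stops':.021,'top_tray_center':.043,'tab':.064,'far_corner':.043}
for n in ['wrist','side','scene']:
    c=snap(n,n+'4.png'); print(n)
    for k,z in H.items():
        r=robot.spot_point(n,k)[:1]
        for a in r: print(k,round(a['conf'],2),a['at'],atz(c,a['at'],z))
o=robot.get_obs();print(o['position'],o['ft_force'],o['time'])
E
```

```text
wrist
front_stops 0.92 [165.2, 241.8] [0.486  0.1596 0.021 ]
top_tray_center 0.73 [266.7, 135.0] [0.5823 0.1471 0.043 ]
tab 0.57 [278.0, 260.5] [0.5358 0.1052 0.064 ]
side
bridge 0.56 [340.0, 266.4] [0.6649 0.1394 0.059 ]
front_stops 0.87 [370.9, 226.3] [0.4924 0.164  0.021 ]
top_tray_center 0.92 [351.6, 247.1] [0.5911 0.1429 0.043 ]
tab 0.94 [348.8, 226.0] [0.5467 0.1122 0.064 ]
far_corner 0.71 [360.1, 270.3] [0.6426 0.1891 0.043 ]
scene
base_tray_center 0.55 [220.6, 256.4] [0.5776 0.147  0.026 ]
bridge 0.77 [207.1, 231.5] [0.6602 0.1457 0.059 ]
front_stops 0.84 [230.0, 277.2] [0.4954 0.1609 0.021 ]
top_tray_center 0.86 [217.4, 247.2] [0.6001 0.1442 0.043 ]
tab 0.66 [237.2, 249.9] [0.5395 0.1111 0.064 ]
far_corner 0.83 [194.0, 251.1] [0.622  0.2079 0.043 ]
[0.5345 0.1061 0.0536] [-0.5643  0.8558  5.0099] 7.85
```

View pics/wrist4.png

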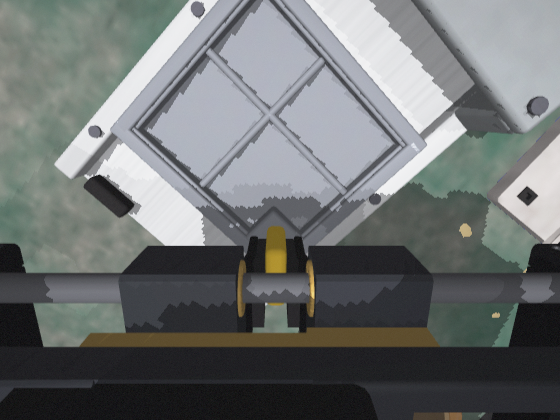

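View pics/scene4.png

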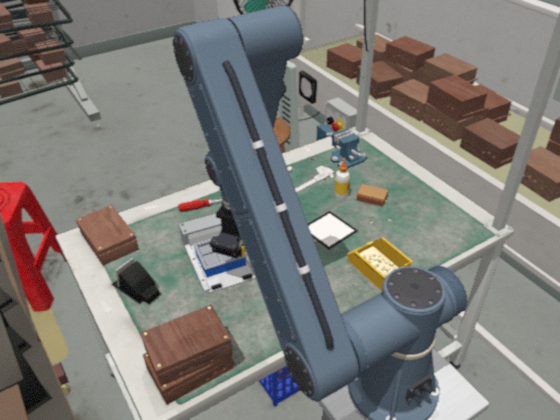

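>>> {"method": "move_arm", "body": {"rows": [0.2,0.2,2.8,-0.0127,0.0154,0,1,0.2,0.2,2.8,-0.0127,0.0154,0,1,0.3,0.2,2.8,-0.0127,0.0154,0,1,0.3,0.3,2.8,-0.0127,0.0154,0,1,0.4,0.3,2.8,-0.0127,0.0154,0,1,0.4,0.3,2.8,-0.0127,0.0154,0,1,0.4,0.4,2.8,-0.0127,0.0154,0,1,0.5,0.4,2.8,-0.0127,0.0154,0,1,0.5,0.4,2.7,-0.0127,0.0154,0,1,0.6,0.5,2.7,-0.0127,0.0154,0,1,0,0,0,0,0,0,1,0,0,0,0,0,0,1]}}

```text
time: 9.05
position: [0.5394, 0.1093, 0.0811]
tool_rot: [0.945, 0.313, -0.092, 0.036]
ft_force: [1.0, 0.3, 1.3]
grip_width: 0.0097
```

```bash
python3 - <<'E'
from h import *
np.set_printoptions(precision=4,suppress=True)
for n in ['wrist','side']:
    c=snap(n,n+'5.png')
cv2.imwrite('pics/side5z.png',cv2.resize(c['color'][190:310,280:420,::-1],None,fx=5,fy=5,interpolation=cv2.INTER_CUBIC))
o=robot.get_obs();print(o['position'],o['ft_force'],o['moment'],o['time'],o['grip_width'])
E
```

```text
[0.5394 0.1093 0.0812] [1.7944 0.1742 1.3323] [ 0.2269 -0.4903 -0.0576] 9.15 0.009996813794378242
```

View pics/wrist5.png

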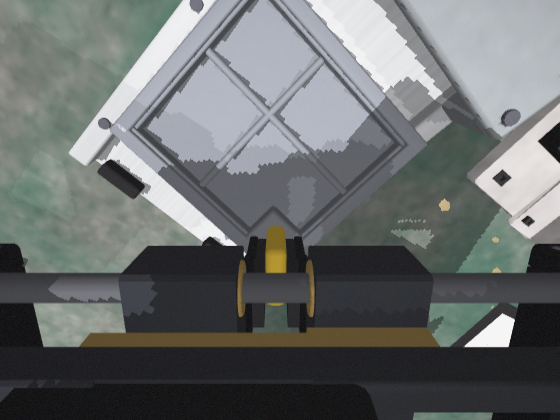

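View pics/side5z.png

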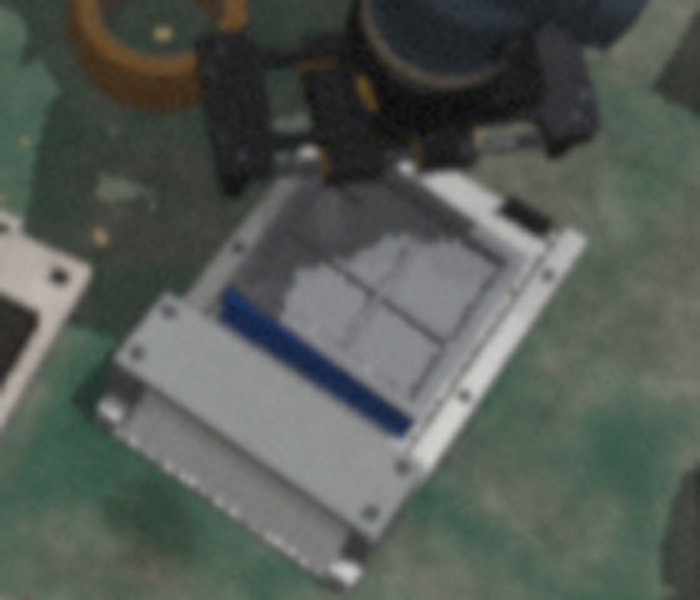

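```bash
cat >> h.py <<'E'
def cloud(c):
    Z=c['z_map'];v,u=np.nonzero(Z>0);K=c['camera_matrix']
    d=(np.linalg.inv(K)@np.stack([u,v,np.ones_like(u)]))*Z[v,u]
    return (c['R'].T@(d-c['t'][:,None])).T,u,v
E
python3 - <<'E'
from h import *
np.set_printoptions(precision=4,suppress=True)
c=snap('wrist','wrist6.png'); P,u,v=cloud(c)
s=(abs(u-268)<70)&(abs(v-115)<50); Q=P[s]
for _ in range(3):
    A=np.c_[Q[:,:2],np.ones(len(Q))]; k=np.linalg.lstsq(A,Q[:,2],rcond=None)[0]; r=Q[:,2]-A@k; Q=Q[abs(r)<.003]
n=np.array([-k[0],-k[1],1]);print('tilt',np.arccos(1/np.linalg.norm(n)),n, 'floor z at far corner',k@[.643,.196,1],len(Q))
c=snap('side','side6.png');P,u,v=cloud(c)
s=np.zeros(0)
m=(c['color'][...,2].astype(int)-c['color'][...,0]>50)[v,u]&(abs(P[:,0]-.62)<.08)&(abs(P[:,1]-.15)<.1)
B=P[m];print('blue',len(B),B.min(0),B.max(0))
E
```

```text
tilt 0.1932240516694454 [0.1496 0.1261 1.    ] floor z at far corner 0.037072939348876996 11517
blue 36 [0.6182 0.082  0.0227] [0.6419 0.1592 0.0461]
```

>>> {"method": "move_arm", "body": {"rows": [0.6,0.5,2.7,-0.0127,0.0154,0,1,0.7,0.5,2.7,-0.0127,0.0154,0,1,0.7,0.6,2.7,-0.0127,0.0154,0,1,0.8,0.6,2.7,-0.0127,0.0154,0,1,0,0,2,0,0,0,1,0,0,3,0,0,0,1,0,0,4,0,0,0,1,0,0,4,0,0,0,1,0,0,4,0,0,0,1]}}

```text
time: 10.15
position: [0.5413, 0.1113, 0.1095]
tool_rot: [0.94, 0.311, -0.13, 0.05]
ft_force: [0.2, 0.7, -1.2]
grip_width: 0.0099
```

```bash
python3 - <<'E'
from h import *
np.set_printoptions(precision=4,suppress=True)
for n in ['wrist','side']:
    c=snap(n,n+'7.png')
    if n=='wrist':
        P,u,v=cloud(c)
        s=(abs(u-268)<70)&(abs(v-115)<50); Q=P[s]
        for _ in range(3):
            A=np.c_[Q[:,:2],np.ones(len(Q))]; k=np.linalg.lstsq(A,Q[:,2],rcond=None)[0]; r=Q[:,2]-A@k; Q=Q[abs(r)<.003]
        n=np.array([-k[0],-k[1],1]);print('tilt',np.arccos(1/np.linalg.norm(n)),n, 'floor z at far corner',k@[.643,.196,1],len(Q))
cv2.imwrite('pics/side7z.png',cv2.resize(c['color'][190:310,280:420,::-1],None,fx=5,fy=5,interpolation=cv2.INTER_CUBIC))
o=robot.get_obs();print(o['position'],o['ft_force'],o['moment'],o['time'],o['grip_width'])
E
```

```text
tilt 0.27905721673190786 [0.2207 0.1827 1.    ] floor z at far corner 0.05338095727827885 11494
[0.5419 0.1114 0.1099] [-0.2645 -0.4236 -0.8503] [ 0.1452 -0.038  -0.0501] 10.25 0.00981017647843091
```

View pics/side7z.png

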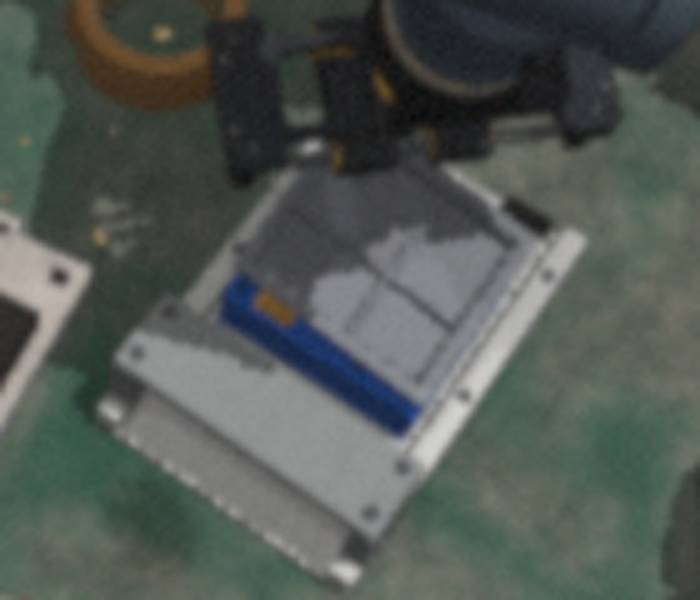

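>>> {"method": "move_arm", "body": {"rows": [0,0,6,0,0,0,1,0,0,8,0,0,0,1,0,0,10,0,0,0,1,0,0,14,0,0,0,1,0,0,18,0,0,0,1,0,0,18,0,0,0,1,0,0,18,0,0,0,1,0,0,14,0,0,0,1,0,0,8,0,0,0,1,0,0,0,0,0,0,1]}}

```text
time: 11.25
position: [0.5423, 0.1115, 0.2246]
tool_rot: [0.94, 0.311, -0.128, 0.051]
ft_force: [0.8, -0.1, -1.3]
grip_width: 0.0096
```

```bash
python3 - <<'E'
from h import *
np.set_printoptions(precision=4,suppress=True)
c=snap('side','side8.png')
cv2.imwrite('pics/side8z.png',cv2.resize(c['color'][170:310,250:430,::-1],None,fx=4,fy=4,interpolation=cv2.INTER_CUBIC))
o=robot.get_obs();print(o['position'],o['ft_force'],o['time'],o['grip_width'])
E
```

```text
[0.5417 0.1115 0.2236] [-0.2155  0.0794 -1.8206] 11.3 0.009696429243858785
```

View pics/side8z.png

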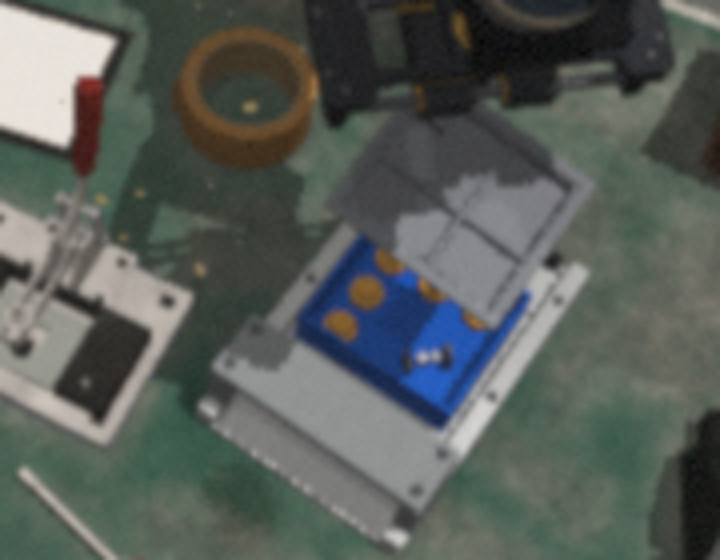

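>>> {"method": "move_arm", "body": {"rows": [-14,0,0,0.036,-0.043,0,1,-20,0,0,0.036,-0.043,0,1,-20,0,0,0.036,-0.043,0,1,-18,0,0,0.036,-0.043,0,1,-10,-10,0,0.034,-0.044,0,1,0,-20,0,0,0,0,1,0,-25,0,0,0,0,1,0,-25,0,0,0,0,1,0,-25,0,0,0,0,1,0,-25,0,0,0,0,1,0,-25,0,0,0,0,1,0,-25,0,0,0,0,1]}}

```text
time: 12.5
position: [0.4587, -0.0693, 0.2223]
tool_rot: [0.949, 0.314, -0.001, -0.001]
ft_force: [0.1, 0.2, -0.9]
grip_width: 0.0099
```

>>> {"method": "move_arm", "body": {"rows": [0,-25,0,0,0,0,1,0,-25,0,0,0,0,1,0,-25,0,0,0,0,1,0,-25,0,0,0,0,1,4,-25,0,0,0,0,1,4,-25,-5,0,0,0,1,4,-16,-5,0,0,0,1,1,-8,-5,0,0,0,1,0,-3,0,0,0,0,1,0,0,0,0,0,0,1,0,0,0,0,0,0,1]}}

```text
time: 13.6
position: [0.4723, -0.2445, 0.2081]
tool_rot: [0.949, 0.314, 0.0, -0.001]
ft_force: [-0.6, -0.0, -1.2]
grip_width: 0.0097
```

```bash
python3 - <<'E'
from h import *
np.set_printoptions(precision=4,suppress=True)
H={'base_tray_center':.026,'bridge':.059,'front_stops':.021,'top_tray_center':.2,'show_pad':0,'glue_bottle':0,'sanding_block':0}
for n in ['side','scene','wrist']:
    c=snap(n,n+'9.png'); print(n)
    for k,z in H.items():
        r=robot.spot_point(n,k)[:1]
        for a in r: print(k,round(a['conf'],2),a['at'],atz(c,a['at'],z))
P,u,v=cloud(c)
s=(abs(u-268)<70)&(abs(v-115)<50); Q=P[s]
for _ in range(3):
    A=np.c_[Q[:,:2],np.ones(len(Q))]; k=np.linalg.lstsq(A,Q[:,2],rcond=None)[0]; r=Q[:,2]-A@k; Q=Q[abs(r)<.003]
n=np.array([-k[0],-k[1],1]);print('tilt',np.arccos(1/np.linalg.norm(n)),n,k@[.521,-.206,1],len(Q))
o=robot.get_obs();print(o['position'],o['tool_rot'],o['ft_force'],o['time'],o['grip_width'])
E
```

```text
side
base_tray_center 0.8 [351.5, 248.4] [0.586  0.1432 0.026 ]
bridge 0.95 [339.2, 267.4] [0.6685 0.1387 0.059 ]
front_stops 0.96 [369.6, 225.3] [0.4911 0.1596 0.021 ]
top_tray_center 0.59 [250.5, 146.1] [ 0.5262 -0.2026  0.2   ]
show_pad 0.91 [256.5, 187.6] [ 0.5205 -0.2002  0.    ]
glue_bottle 0.66 [194.9, 197.9] [ 0.6435 -0.3466  0.    ]
sanding_block 0.72 [189.5, 170.9] [ 0.5668 -0.4215  0.    ]
scene
bridge 0.79 [206.6, 234.1] [0.6508 0.152  0.059 ]
front_stops 0.58 [233.0, 277.9] [0.4886 0.1552 0.021 ]
top_tray_center 0.7 [231.0, 280.4] [0.3301 0.233  0.2   ]
show_pad 0.87 [329.4, 234.4] [ 0.5063 -0.1889  0.    ]
glue_bottle 0.61 [341.5, 192.6] [ 0.6529 -0.3466  0.    ]
sanding_block 0.7 [370.8, 197.9] [ 0.5772 -0.411   0.    ]
wrist
top_tray_center 0.94 [269.4, 134.1] [ 0.5218 -0.2054  0.2   ]
show_pad 0.75 [434.2, 108.2] [ 0.6407 -0.3396  0.    ]
glue_bottle 0.72 [433.5, 107.0] [ 0.6412 -0.3381  0.    ]
sanding_block 0.55 [434.5, 197.6] [ 0.5672 -0.4119  0.    ]
tilt 0.0007659388429974624 [-0.0004  0.0007  1.    ] 0.19098519321341517 11534
[ 0.4726 -0.2456  0.2081] [ 0.9494  0.3141  0.0002 -0.    ] [-0.6593 -0.0406 -0.958 ] 14.8 0.009430323085573471
```

View pics/side9.png

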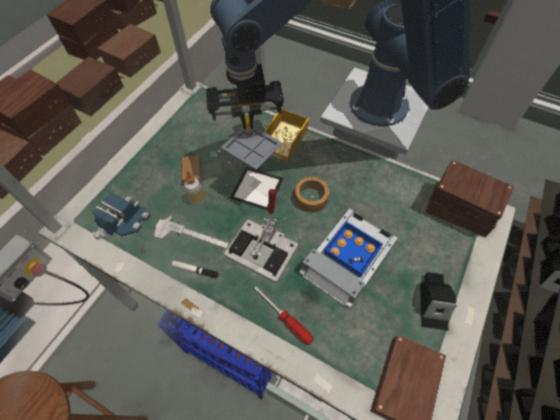

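View pics/wrist9.png

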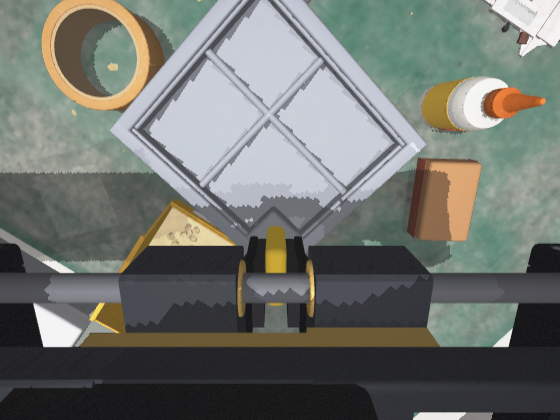

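View pics/scene9.png

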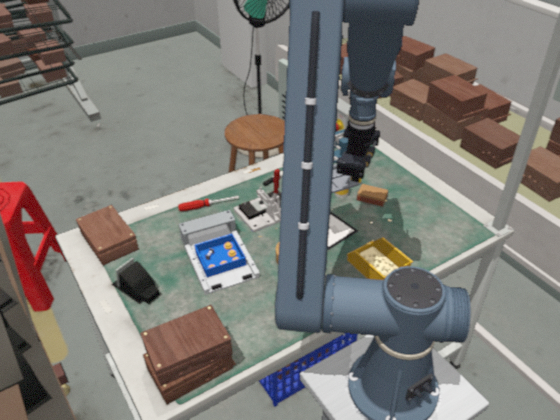

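```bash
python3 - <<'E'
from rig import robot
print(robot.get_obs()['joint_velocities']); print(robot.hand_in())
E
```

```text
[-1.29730245e-04  1.73939178e-04 -1.40930689e-04 -6.18068695e-04
 -4.24452548e-04 -5.34867417e-05]
the job is handed in; nothing more can be done
None
```

The task is done and handed in at about 15 s of the 54 s allowed. `hand_in()` reports no verdict, so the result rests on my own checks.

**What I did**
1. **Draw:** I gripped the yellow tab at 35 N and drew the nested trays about 55 mm forward. The blue tray's centre ended near guide x −19 mm, and the pictures show a clear gap to the bridge.
2. **Peel:** I turned the grey tray up about its far corner. At a measured 0.19 rad tilt (tab up about 27 mm), the far corner still sat in the blue tray. The clip then let go and I lifted the grey tray clear.
3. **Carry:** I levelled the grey tray and moved it over the white pad, going round the upright clamp lever.

**Last checks**
- **Grey tray:** it was held level (tilt about 0.001 rad) and still, with its centre near (0.521, −0.205) m. Its centre is about 0.20 m above the bench, well over the 12 cm needed.
- **Pad:** its estimated centre is about (0.52, −0.20) m, so the grey tray is within about 10 mm of it.
- **Blue tray:** it looks flat in the guide and clear of the bridge in the side and scene pictures.
- **Glue bottle and sanding block:** they are where they started, to within detection noise of up to about 16 mm.

**Checks that disagreed**
- The scene camera put the grey tray's centre near the guide, which is a false detection because the arm largely hides the tray.
- The wrist camera took the glue bottle for the pad.
- The scene camera's pad reading was about 20 mm from the side camera's, still within the 50 mm allowed.

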